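Bolt the seedling propagator's lid shut

ROBOT

A 6-joint arm with a two-finger parallel gripper is mounted at the origin on the work surface. World frame = base frame: x ahead of the robot, y to its left, z up, the work surface at z = 0. Lengths are in m, angles in rad, forces in N, time in s.
With the tool pointing down it reaches from about 0.3 to 0.825 m from the base axis. Payload 5.4 kg.
Tool frame: the origin (TCP) lies at the very end of the fingers, on their centre line; the grasp point (between the pads) lies 19 mm behind it; z points along the fingers, x is the direction in which the jaws open and shut, and the axes are right-handed (so a half turn about z gives the same grasp; the last joint's range is limited). The gripper opens to 92 mm and grips with 3 to 60 N. Pads are 20 mm wide; open, the fingers measure 128 mm over their backs; the gripper's body (75 mm by 189 mm) begins 69 mm behind the grasp point.
Start: joints at [-1.486, 0.158, 1.597, -0, 1.386, -0.21], TCP at [0.167, -0.55, 0.215] pointing down, gripper open.
Joint ranges: [-2.91, 2.91], [-0.94, 2.29], [0.18, 2.7], [-1.29, 4.43], [0.17, 2.64], [-3, 3]. Speed limits (rad/s): [2.57, 2.57, 3.14, 3.14, 3.14, 3.14].

INTERFACE

Orientations are given as a rotation vector (axis times angle).
In Python, from workcell import bot gives the robot as it stands. Calls block until the motion is done:
- bot.goto(position, orientation): joint-space move of the TCP to a pose.
- bot.line_to(position, rot=None, max_speed=0.15): straight line of the TCP; rot=None keeps the orientation; max_speed is the mean speed in m/s.
- bot.set_joints(angles): joint-space move.
- bot.set_gripper(opening, newtons=None): opening from 0.0 (shut) to 1.0 (fully open); newtons is the grip in N (None keeps the last); returns when the fingers have stopped.
- bot.hold(seconds).
- bot.inverse_kinematics(position, orientation): joint angles nearest the present ones, or None.
- bot.read_camera(name): name is "scene" or "side" or "wrist"; returns a dict with "pixels" (420x560x3 uint8, blue, green, red), "fx", "fy", "cx", "cy" (pixels), "k1" (the pictures are not rectified: a ray, as slopes to the right and down, at radius r is drawn at 1 + k1 r^2 times it, then the intrinsics apply), "R" (3x3) and "t" (3): a world point X has camera coordinates R X + t. Camera axes: x right, y down, z forward; pixel columns grow to the right and rows downward; lengths in m; the calibration is good to about 2 mm. A picture is of the moment at which its call begins. There is no depth.
A pose or a line that the arm cannot do raises bot.MotionError and nothing moves.
- bot.job_done(): hands the job in, once; it reports no verdict.
Readings, each from a call of its own:
- bot.current_clock(): time.
- bot.current_joints(): joint angles.
- bot.current_joint_vel(): joint speeds.
- bot.current_effort(): joint torques, N m.
- bot.current_ee_pos(): TCP position.
- bot.current_tool_rot(): TCP orientation.
- bot.current_contact_force(): force on the tool from outside, world axes, zero at the start.
- bot.current_ft_torque(): the same for the moment, N m.
- bot.current_opening(): opening from 0.0 (shut) to 1.0 (fully open).
Only numpy, scipy, OpenCV 4.12 (cv2) and the standard library are available. Lean on these libraries where they do the work, as an engineer would, in place of code of your own. Each camera call takes 0.05 s, during which the arm holds its last target.

TASK

Bolt the lid of the seedling propagator: take the bolt's ball knob, slide the spring-loaded bolt across until its nose meets the rubber stop, ease it back about 7 mm to the keeper's notch and, holding it there against the spring, swing the handle towards the robot and fully down into the notch; then let go so that it stays latched. Do it by feel: never ram the stop or force the handle against the keeper, and leave the pot, jar and tape where they are.

Things in the scene. Friction and masses are not known exactly. Their poses are not given: they have to be found in the camera images.
- propagator: Fixed wooden seed box 250 (x) x 380 (y) x 100 mm high; clear lid at x 47 to 250 mm, up to z 135 mm. Origin: middle of the front face's lower edge, on the table; x points from the front face to the back, away from the robot, y left along the 45 mm wide front rail, z up; yaw within 0.3 rad. Two steel arches 128 mm high span the bolt's rod at y -105 and 70 mm; nothing else is near the knob.
- rod (a point): Point on the axis of the steel bolt's rod (10 mm thick), which lies along the propagator's y on the front rail: at propagator x 10, y 0, z 116 mm. Fixed; axes as the propagator's.
- catch: Bed plate of the steel keeper, origin at the rod point. Keeper: slot channel, inner faces 6 mm either side of the rod axis, tops 18 mm above it; the handle's neck slides upright in it. Its wall towards the robot has one notch, 10 mm wide. A rubber stop at its left end meets the rod's nose; it gives 4 N per mm for 3 mm, then is hard. Load on keeper and stop must stay below 25 N.
- keeper (a point): Middle of the notch at rod height when the keeper is in mid place. Notch and stop are one adjustable piece set up to 14 mm to either side along y; that is not reported: feel or look for it. The nose meets the stop at a bolt travel of 46 to 74 mm; the neck stands in the notch's middle 7 mm before that and clears its sides for 1.5 mm either way.
- knob (a point): Centre of the steel ball knob, 18 mm diameter, on the handle's 7 mm square neck, 55 mm from the rod axis. It starts straight above the axis at about propagator x 10, y -30, z 171 mm; fully down it is in front of the rail, towards the robot, at x -45, z 109 mm. At the start all is clear for 50 mm on both sides of it.
- bolt (a joint): Travel of the bolt along the propagator's +y (m): 0 at the start, fully drawn back. A spring pushes it back with 3 N at 0, rising 0.07 N per mm (about 8 N at the stop); sliding friction 1 N. Let go outside the notch, it springs back to 0.
- handle (a joint): Angle of the handle about the rod axis (rad): 0 upright, growing as it swings towards the robot (-x of the propagator) and down; 1.70 is fully down, its own end stop, 7 degrees below level. It turns easily (0.03 N m) but only at the notch; elsewhere the channel stops it at about 0.2.
- pot: Loose empty terracotta pot, 70 mm across, 65 mm high, in front of the propagator to one side; origin under its centre. Leave alone.
- jar: Loose jar with a white lid, 60 mm across, 85 mm high, in front of the propagator to the other side; origin under its centre. Leave alone.
- tape: Loose roll of masking tape 80 mm across, 24 mm high, flat on the table in front of the propagator, right of its middle; origin under its centre. Leave alone.

How it is judged:
By the outcome, as a careful person would: the job done as asked, in the order asked, and still so for the second after the job is handed in, with the robot touching nothing.
It also fails if it takes over 51 s, if anything falls off the work surface, if the arm or the gripper's body presses on something with over 40 N, if the wrist force passes 120 N, or if a joint passes its speed limit or range.

## Working session

There is one attempt and no reset: what is moved stays moved. The work goes in short steps, each a Python script; the robot and the scene stay as the last script left them, time stands still between calls to the robot, and variables do not carry over. Pictures are saved under pics/ and viewed, and the job is handed in when it is done.

```bash
ls; mkdir -p pics; python3 - <<'E'
from workcell import bot
import cv2
for n in ("scene","side","wrist"):
    c=bot.read_camera(n); cv2.imwrite(f"pics/a_{n}.png",c["pixels"])
    print(n,c["fx"],c["fy"],c["cx"],c["cy"],c["k1"],c["R"],c["t"])
print(bot.current_clock(),bot.current_tool_rot(),bot.current_contact_force())
E
```

```text
pics
scene 521.6057198988744 521.6057198988744 287.359972707214 220.73190700705788 -0.14607716497460482 [[ 0.12000761  0.99262729 -0.01700703]
 [ 0.62807655 -0.08917831 -0.77302463]
 [-0.768842    0.08208712 -0.63414799]] [-0.08597148 -0.24210099  1.64825188]
side 386.94912045795104 386.94912045795104 277.1533347839649 208.64118599799156 -0.10432614628327977 [[ 0.90355229 -0.42844048  0.00565859]
 [-0.26945224 -0.57842575 -0.76994749]
 [ 0.33314975  0.69416309 -0.63808216]] [-0.4636673   0.24582148  0.59675917]
wrist 339.24116121300244 339.24116121300244 285.139994552655 210.17696261683594 -0.03232634864820469 [[ 0.28997736 -0.95703207 -0.0016566 ]
 [-0.92460058 -0.28059671  0.25764171]
 [-0.24703622 -0.07317857 -0.9662391 ]] [-0.57411513 -0.02914817  0.39179841]
0.15 [-2.52277213e+00  1.87046541e+00  1.43697237e-03] [ 0.29498776 -0.40926856  0.42656843]
```

View pics/a_scene.png

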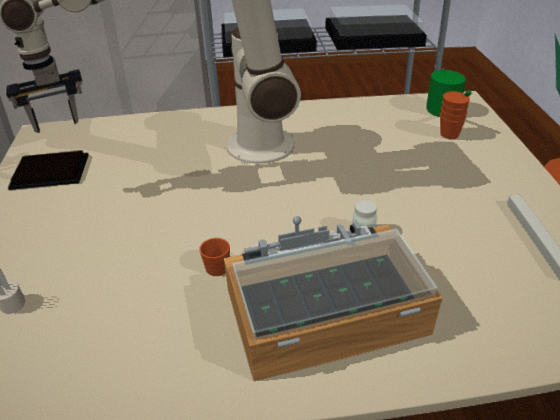

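View pics/a_side.png

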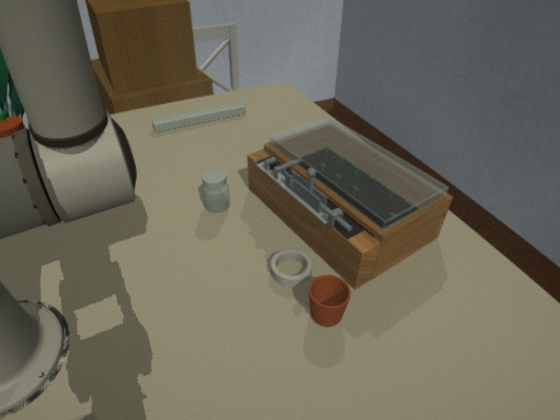

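The scene view looks from behind the propagator, with the knob near (297,220). In the side view it is near (312,172). I'll enlarge both to pick points.

```bash
python3 - <<'E'
import cv2
a=cv2.imread("pics/a_scene.png")[205:275,190:440]; cv2.imwrite("pics/z1.png",cv2.resize(a,None,fx=3.2,fy=3.2,interpolation=cv2.INTER_CUBIC))
a=cv2.imread("pics/a_side.png")[140:290,235:400]; cv2.imwrite("pics/z2.png",cv2.resize(a,None,fx=4,fy=4,interpolation=cv2.INTER_CUBIC))
E
```

```text
(no output)
```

View pics/z1.png

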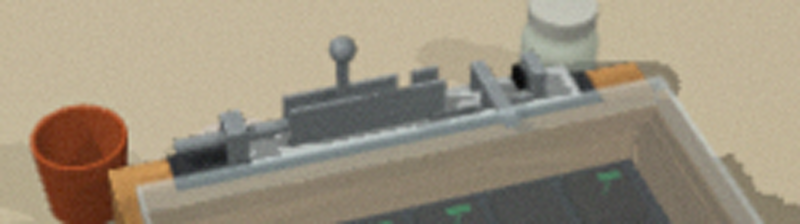

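View pics/z2.png

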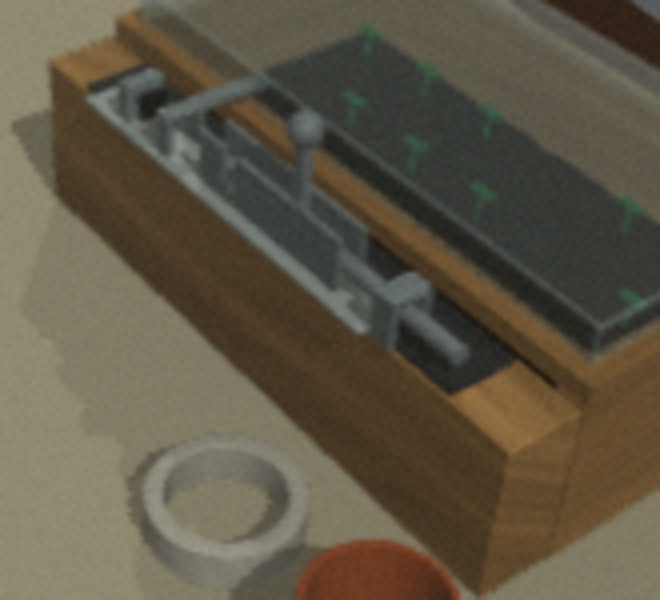

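View pics/a_wrist.png

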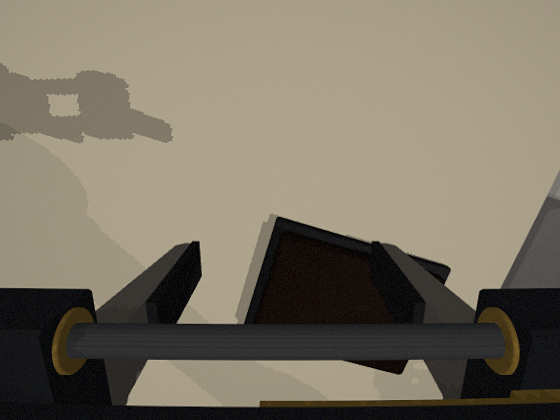

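```bash
cat > h.py <<'E'
import numpy as np, cv2
from workcell import bot
from scipy.spatial.transform import Rotation as Ro
def ray(c,u,v):
    K=np.array([[c["fx"],0,c["cx"]],[0,c["fy"],c["cy"]],[0,0,1.]])
    p=cv2.undistortPoints(np.array([[[u,v]]],float),K,np.array([c["k1"],0,0,0.]))[0,0]
    R=np.array(c["R"]);t=np.array(c["t"]); d=R.T@np.array([p[0],p[1],1]); return -R.T@t, d/np.linalg.norm(d)
def plane(c,uv,z):
    o,d=ray(c,*uv); return o+d*(z-o[2])/d[2]
def tri(c1,p1,c2,p2):
    o1,d1=ray(c1,*p1);o2,d2=ray(c2,*p2)
    s=np.linalg.lstsq(np.c_[d1,-d2],o2-o1,rcond=None)[0]
    a=o1+s[0]*d1;b=o2+s[1]*d2; return (a+b)/2,np.linalg.norm(a-b)
def proj(c,X):
    K=np.array([[c["fx"],0,c["cx"]],[0,c["fy"],c["cy"]],[0,0,1.]])
    return cv2.projectPoints(np.array([X],float),cv2.Rodrigues(np.array(c["R"]))[0],np.array(c["t"],float),K,np.array([c["k1"],0,0,0.]))[0].ravel()
E
python3 - <<'E'
from h import *
np.set_printoptions(precision=4,suppress=True)
cs=bot.read_camera("scene");cd=bot.read_camera("side")
print("knob",tri(cs,(296.7,220.1),cd,(311.1,172.1)))
L=plane(cd,(248,156.1),.1);Rr=plane(cd,(361.9,253.6),.1);B=plane(cd,(355.4,288.5),0)
print(L,Rr,np.linalg.norm(L-Rr),B)
d=(L-Rr)[:2]; print("yaw",np.arctan2(-d[0],d[1]))
y=np.arctan2(-d[0],d[1]);R2=np.array([[np.cos(y),-np.sin(y)],[np.sin(y),np.cos(y)]])
o=(L+Rr)[:2]/2; print("knob expected",o+R2@[.010,-.030], "rod",o+R2@[.01,0])
for n,p in (("tape",(291,264)),("pot",(327,315)),("jar",(215,203))):
    w=plane(cd,p,.01); print(n,w,R2.T@(w[:2]-o))
E
```

```text
knob (array([0.5985, 0.0365, 0.1703]), np.float64(0.0006223799973868251))
[0.5535 0.2425 0.1   ] [ 0.612  -0.1247  0.1   ] 0.371836660065929 [ 0.6178 -0.1214  0.    ]
yaw 0.15818908253654115
knob expected [0.5974 0.0308] rod [0.5926 0.0605]
tape [ 0.5322 -0.0227  0.01  ] [-0.0628 -0.0726]
pot [ 0.5349 -0.1548  0.01  ] [-0.0809 -0.2035]
jar [0.4581 0.2209 0.01  ] [-0.0976  0.1797]
```

```bash
python3 - <<'E'
import cv2
a=cv2.imread("pics/a_scene.png")[280:385,215:450]; cv2.imwrite("pics/z3.png",cv2.resize(a,None,fx=3.4,fy=3.4,interpolation=cv2.INTER_CUBIC))
E
```

```text
(no output)
```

View pics/z3.png

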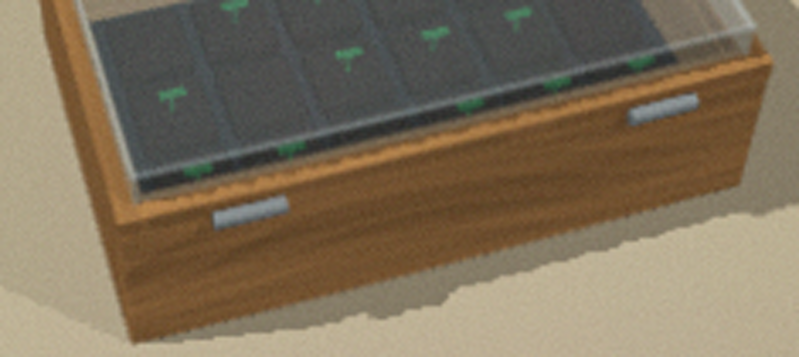

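```bash
python3 - <<'E'
from h import *
np.set_printoptions(precision=4,suppress=True)
cs=bot.read_camera("scene")
def yw(a,b): d=(b-a)[:2]; return np.arctan2(-d[0],d[1]),np.linalg.norm(d)
a=plane(cs,(249.6,345.7),.1);b=plane(cs,(441.3,299.8),.1);print(a,b,yw(a,b))
a2=plane(cs,(254.2,380.7),0);b2=plane(cs,(431.9,334.5),0);print(a2,b2,yw(a2,b2))
c=plane(cs,(224.2,258.5),.1);e=plane(cs,(389.2,225.1),.1);print(c,e,yw(c,e))
for q in(a,b),(a2,b2):
    y=yw(*q)[0];m=(q[0]+q[1])[:2]/2; o=m-.25*np.array([np.cos(y),np.sin(y)])
    R2=np.array([[np.cos(y),-np.sin(y)],[np.sin(y),np.cos(y)]]);print("o",o,"knob",o+R2@[.01,-.03])
E
```

```text
[ 0.8522 -0.0826  0.1   ] [0.7951 0.2938 0.1   ] (np.float64(0.15038388567548275), np.float64(0.38076589351440854))
[ 0.8599 -0.0811  0.    ] [0.8007 0.2904 0.    ] (np.float64(0.1581027654512087), np.float64(0.37620355424925783))
[ 0.6185 -0.121   0.1   ] [0.5602 0.253  0.1   ] (np.float64(0.15456404462698226), np.float64(0.37846440676303117))
o [0.5765 0.0681] knob [0.5908 0.04  ]
o [0.5834 0.0653] knob [0.598  0.0373]
```

```bash
cat >> h.py <<'E'
np.set_printoptions(precision=4,suppress=True)
YAW=0.1545
PX=np.array([np.cos(YAW),np.sin(YAW),0]);PY=np.array([-np.sin(YAW),np.cos(YAW),0]);Z=np.array([0,0,1.])
def rot(s=-1):
    x=s*PY; z=-Z; return Ro.from_matrix(np.c_[x,np.cross(z,x),z]).as_rotvec()
def force(n=5):
    f=np.mean([bot.current_contact_force() for _ in range(n)],axis=0)
    return np.array([f@PX,f@PY,f[2]])
KN=np.array([.5985,.0365,.1705])
E
python3 - <<'E'
from h import *
for s in(-1,1):
    print(bot.inverse_kinematics(KN+[0,0,.1],rot(s)))
t=bot.current_clock()
F=[bot.current_contact_force() for _ in range(10)]; print(np.std(F,axis=0),bot.current_clock()-t)
bot.set_gripper(0.5,20)
bot.goto(KN+[0,0,.06],rot(-1))
print(bot.current_clock(),bot.current_ee_pos(),force(),bot.current_joints())
for n in("wrist","side"):
    c=bot.read_camera(n); im=c["pixels"].copy(); cv2.imwrite(f"pics/b_{n}.png",im); print(proj(c,KN))
E
```

```text
[-0.1404  0.1906  1.4507 -0.      1.5003  1.2759]
[-0.1404  0.1906  1.4507 -0.      1.5003 -1.8657]
[0. 0. 0.] 0.0
3.6833 [0.5985 0.0356 0.2304] [-0.0336 -0.0543  0.1499] [-0.1417  0.2112  1.5053 -0.0002  1.4251  1.2758]
[283.8736 224.4554]
[310.9928 171.8756]
```

View pics/b_wrist.png

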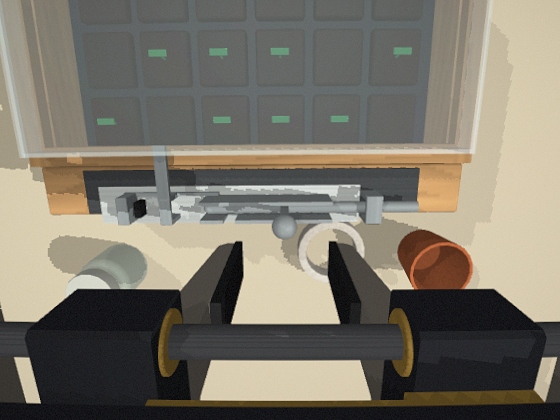

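The ball is at (284.5,227) in the wrist picture, within 3 px of where I predicted it, and the box lines up with the image rows. I'll zoom in on the keeper to look for the notch.

```bash
python3 - <<'E'
import cv2
a=cv2.imread("pics/b_wrist.png")[140:250,90:400]; cv2.imwrite("pics/z4.png",cv2.resize(a,(800,284),interpolation=cv2.INTER_CUBIC))
E
```

```text
(no output)
```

View pics/z4.png

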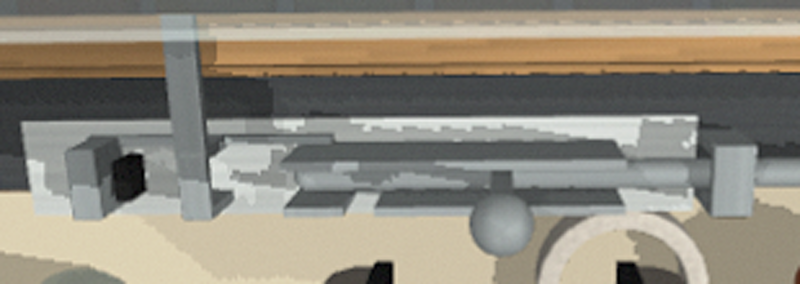

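The notch shows in the near wall at zoom x 349–376, which is about pixel (230.5,218). I can get an expected travel from that.

```bash
python3 - <<'E'
from h import *
c=bot.read_camera("wrist")
k=90/1
for n,u,v,z in(("notchL",349,196,.134),("notchR",376,196,.134),("nose",297,175,.116),("stop",146,175,.116)):
    w=plane(c,(90+u*.3875,140+v*.3875),z); print(n,(w-KN)@PY,(w-KN)@PX)
E
```

```text
notchL 0.04842106275010851 -0.004016697166470532
notchR 0.03981019308238028 -0.004029976468517916
nose 0.06900136657369906 -0.0017440357787248894
stop 0.12046918658940808 -0.0016474091080264368
```

```bash
python3 - <<'E'
from h import *
G=KN-[0,0,.019]
bot.line_to(G,max_speed=.06)
print(bot.current_clock(),bot.current_ee_pos(),force())
bot.set_gripper(0.0,20)
print(bot.current_clock(),bot.current_ee_pos(),force(),bot.current_opening()*92)
bot.hold(.3);print(bot.current_ee_pos(),force())
c=bot.read_camera("wrist");cv2.imwrite("pics/c_wrist.png",c["pixels"])
E
```

```text
5.3 [0.5989 0.0364 0.152 ] [-0.1173  0.284  -0.7324]
5.8583 [0.5985 0.0365 0.1516] [-0.5638 -0.0156  0.7014] 16.219615496889134
[0.5985 0.0365 0.1516] [0.5743 0.9305 0.6737]
```

View pics/c_wrist.png

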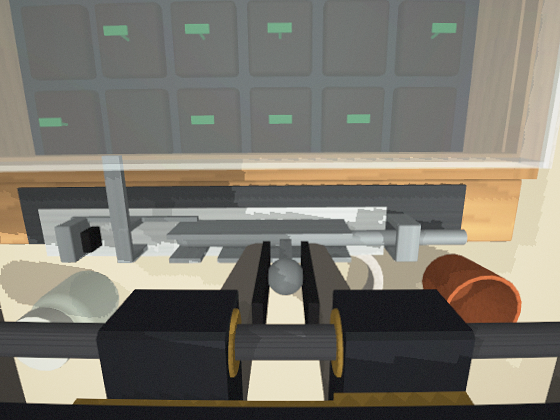

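The ball is held between the pads at (285,276) with nothing else touched. Next I slide to 40 mm and then creep forward, reading the force.

```bash
cat >> h.py <<'E'
G=KN-[0,0,.019]
def favg(k=5,dt=.02):
    L=[]
    for _ in range(k):
        bot.hold(dt);L.append(force(1))
    return np.mean(L,axis=0)
E
python3 - <<'E'
from h import *
bot.line_to(G+.02*PY,max_speed=.04); print(favg(),(bot.current_ee_pos()-G)@PY)
bot.line_to(G+.042*PY,max_speed=.04); print(bot.current_clock())
s=.042;D=[]
while s<.060:
    f=favg(4); p=(np.array(bot.current_ee_pos())-G)@PY
    D.append((p*1e3,*f)); print(round(s*1e3,1),round(p*1e3,2),f)
    if f[1]<-14 or abs(f[0])>8: break
    s+=.001; bot.line_to(G+s*PY,max_speed=.012)
print(bot.current_clock(),bot.current_opening()*92); np.save("d.npy",D)
E
```

```text
[-0.6404 -5.1263  0.9654] 0.019482392441758725
7.6417
42.0 41.53 [-0.2587 -5.5479  0.5758]
43.0 42.16 [-0.6558 -6.2589  0.7038]
44.0 42.99 [ 0.2584 -6.7099  0.6166]
45.0 43.96 [-0.1325 -6.2801  0.3166]
46.0 44.93 [-0.6045 -6.4444  0.5547]
47.0 45.92 [-0.4368 -6.7869 -0.0434]
48.0 46.89 [-0.7881 -7.0116  0.305 ]
49.0 47.88 [-0.3494 -7.3739  0.6143]
50.0 48.83 [-0.4618 -6.8313  0.5887]
51.0 49.81 [-0.2672 -7.22    0.7233]
52.0 50.83 [-0.3842 -7.3966  0.3563]
53.0 51.79 [-0.6258 -7.3413  0.3916]
54.0 52.76 [-0.3652 -6.93    0.1311]
55.0 53.66 [-0.3349 -7.506   0.3417]
56.0 54.23 [-0.6707 -8.7076 -0.1584]
57.0 54.78 [ -1.0616 -10.4321  -0.1067]
58.0 55.27 [ -0.6383 -12.1797  -0.147 ]
59.0 55.77 [ -0.8512 -13.7443   0.1379]
13.3417 16.276575482361444
```

The stop meets the nose at about p = 53.9 mm, where the force ramp starts from a 7.4 N baseline. I'll ease back to p ≈ 46.9 and check visually.

```bash
python3 - <<'E'
from h import *
D=np.load("d.npy"); A=D[-4:]; m,b=np.polyfit(A[:,0],A[:,2],1); base=np.mean(D[-7:-4,2]); s0=(base-b)/m; print(m,base,s0)
tgt=53.9-7.0
s=tgt+1.0
bot.line_to(G+s*1e-3*PY,max_speed=.015)
for i in range(5):
    f=favg(4);p=(np.array(bot.current_ee_pos())-G)@PY*1e3;print(round(s,2),round(p,2),f)
    if abs(p-tgt)<.15:break
    s+=tgt-p; bot.line_to(G+s*1e-3*PY,max_speed=.01)
print(bot.current_clock(),s,bot.current_opening()*92)
for n in("wrist","side"):
    c=bot.read_camera(n);cv2.imwrite(f"pics/d_{n}.png",c["pixels"])
    a=c["pixels"][190:320,160:400] if n=="wrist" else c["pixels"][140:240,240:360]
    cv2.imwrite(f"pics/dz_{n}.png",cv2.resize(a,None,fx=3.3 if n=="wrist" else 5,fy=3.3 if n=="wrist" else 5,interpolation=cv2.INTER_CUBIC))
E
```

```text
-3.2926475667548223 -7.259092359042906 53.79464354364984
47.9 47.09 [ 0.4415 -6.0566  0.2868]
47.71 47.03 [-0.2277 -5.5506  0.1504]
14.6833 47.71090187628641 16.366710288106457
```

View pics/dz_wrist.png

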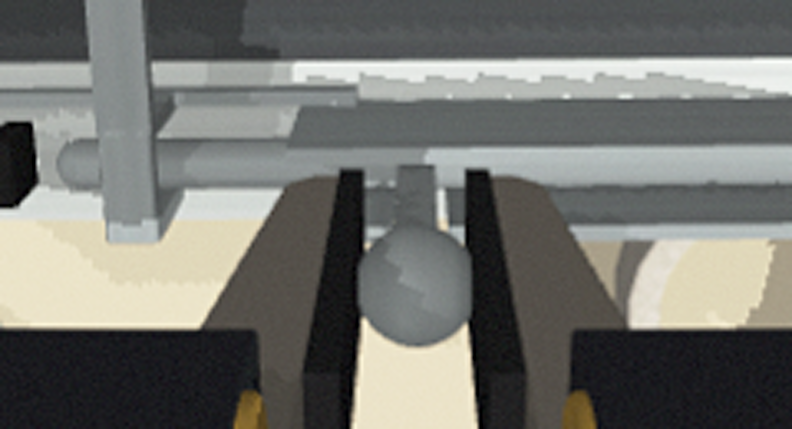

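View pics/dz_side.png

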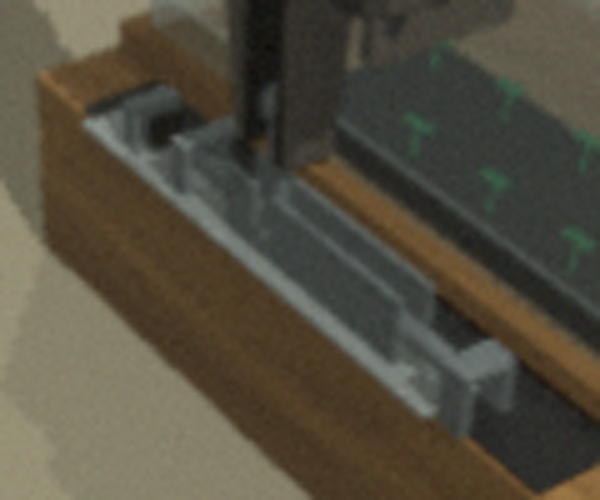

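```bash
python3 - <<'E'
import cv2
a=cv2.imread("pics/d_wrist.png")[228:272,255:315]; cv2.imwrite("pics/dz2.png",cv2.resize(a,None,fx=12,fy=12,interpolation=cv2.INTER_NEAREST))
E
```

```text
(no output)
```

View pics/dz2.png

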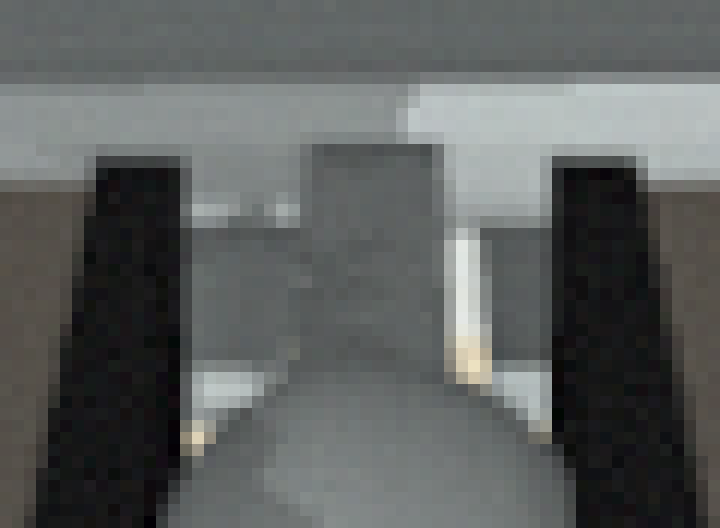

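```bash
python3 - <<'E'
from h import *
c=bot.read_camera("wrist")
v=228+300/12
for z in(.134,.130):
    e=plane(c,(255.+487/12-.5,v),z); n=plane(c,(255.+371.5/12-.5,v),z); print(z,(n-e)@PY*1e3)
    w=[plane(c,(255+u/12-.5,228+170/12),.125) for u in(302,442)]; print("neck w",(w[0]-w[1])@PY*1e3)
E
```

```text
0.134 5.746085942947393
neck w 7.230845292001321
0.13 5.867696343501838
neck w 7.230845292001321
```

The neck stands about 0.7 mm to the +y side of the notch's middle. I'll shift back 0.5 mm and swing in small guarded steps.

```bash
cat >> h.py <<'E'
def arc(th,s): return G+s*PY-.055*np.sin(th)*PX-.055*(1-np.cos(th))*Z
def swing(th0,th1,s,st=.1,lim=6,base=-5.5):
    th=th0
    while th<th1-1e-6:
        th=min(th+st,th1); bot.line_to(arc(th,s),max_speed=.04)
        f=favg(3); d=np.array(bot.current_ee_pos())-arc(th,s)
        print(round(th,3),f,"dev mm",np.array([d@PX,d@PY,d[2]])*1e3)
        if np.hypot(f[0],f[2])>lim or abs(f[1]-base)>5: print("STOP");break
    return th
E
python3 - <<'E'
from h import *
s=.0472
bot.line_to(arc(0,s),max_speed=.01);print(favg(),(np.array(bot.current_ee_pos())-G)@PY)
print(swing(0,.6,s),bot.current_clock())
E
```

```text
[ 0.419  -5.7155  0.0183] 0.046536219653773414
0.1 [ 0.3747 -6.0062  0.0246] dev mm [ 0.2879 -0.7512  0.1621]
0.2 [ 0.4856 -5.7685  0.7628] dev mm [ 0.3901 -0.7995  0.2521]
0.3 [ 0.4221 -5.6181  1.2287] dev mm [ 0.4742 -0.8377  0.4409]
0.4 [-0.0915 -6.204   1.898 ] dev mm [ 0.5032 -0.8982  0.6005]
0.5 [-0.2524 -6.4117  2.0629] dev mm [ 0.4863 -0.9607  0.7376]
0.6 [-1.7718 -6.6687  3.0149] dev mm [ 0.3472 -0.9653  0.7098]
0.6 17.1667
```

The handle is past the channel limit and in the notch, with light forces. The small outward radial load suggests the pivot offset is slightly off, so I'll let the path yield to it.

```bash
cat >> h.py <<'E'
def swing2(th0,th1,s,r0=0.,st=.1,lim=9,base=-5.7):
    th=th0;r=r0
    while th<th1-1e-6:
        th=min(th+st,th1); u=-np.sin(th)*PX+np.cos(th)*Z; tg=-np.cos(th)*PX-np.sin(th)*Z
        P=arc(th,s)+r*u
        bot.line_to(P,max_speed=.04)
        f=favg(3); fr=f[0]*-np.sin(th)+f[2]*np.cos(th); ft=-f[0]*np.cos(th)-f[2]*np.sin(th)
        p=np.array(bot.current_ee_pos())-G; a=np.arctan2(-(p@PX),.055+p[2])
        print(round(th,2),"fr %.2f ft %.2f fy %.2f ang %.3f rad %.4f r %.4f y %.4f"%(fr,ft,f[1],a,np.hypot(p@PX,.055+p[2]),r,p@PY))
        if np.hypot(f[0],f[2])>lim or abs(f[1]-base)>5 or ft<-6: print("STOP");break
        r+=np.clip(.00025*fr,-.0008,.0008)
    return th,r
E
python3 - <<'E'
from h import *
print(swing2(.6,1.5,.0472,.0007),bot.current_clock())
E
```

```text
0.7 fr 0.37 ft -0.86 fy -6.75 ang 0.690 rad 0.0557 r 0.0007 y 0.0462
0.8 fr 1.06 ft -0.36 fy -6.79 ang 0.791 rad 0.0558 r 0.0008 y 0.0462
0.9 fr -0.03 ft -0.46 fy -6.36 ang 0.891 rad 0.0559 r 0.0011 y 0.0462
1.0 fr 0.73 ft -0.20 fy -7.12 ang 0.993 rad 0.0559 r 0.0010 y 0.0462
1.1 fr -0.17 ft -0.42 fy -6.56 ang 1.092 rad 0.0560 r 0.0012 y 0.0462
1.2 fr 0.46 ft -0.33 fy -7.15 ang 1.195 rad 0.0560 r 0.0012 y 0.0463
1.3 fr 0.49 ft -0.18 fy -6.75 ang 1.295 rad 0.0561 r 0.0013 y 0.0463
1.4 fr 0.05 ft -0.85 fy -6.81 ang 1.396 rad 0.0561 r 0.0014 y 0.0463
1.5 fr 0.45 ft 0.29 fy -7.36 ang 1.496 rad 0.0561 r 0.0014 y 0.0463
(1.5, np.float64(0.001554297360004814)) 20.2417
```

Smooth and free. Now the last part, down to the handle's end stop.

```bash
python3 - <<'E'
from h import *
print(swing2(1.5,1.82,.0472,.0015,st=.04,lim=5),bot.current_clock())
c=bot.read_camera("side");cv2.imwrite("pics/e_side.png",cv2.resize(c["pixels"][120:270,230:390],None,fx=4,fy=4,interpolation=cv2.INTER_CUBIC))
E
```

```text
1.54 fr -0.23 ft -0.20 fy -7.37 ang 1.536 rad 0.0562 r 0.0015 y 0.0463
1.58 fr 0.47 ft -0.77 fy -7.40 ang 1.577 rad 0.0562 r 0.0014 y 0.0463
1.62 fr 0.28 ft 0.16 fy -6.84 ang 1.616 rad 0.0562 r 0.0016 y 0.0463
1.66 fr 0.28 ft -0.57 fy -7.10 ang 1.656 rad 0.0563 r 0.0016 y 0.0463
1.7 fr 0.13 ft -0.40 fy -7.37 ang 1.697 rad 0.0563 r 0.0017 y 0.0463
1.74 fr 0.22 ft -0.38 fy -7.10 ang 1.737 rad 0.0563 r 0.0017 y 0.0463
1.78 fr 1.20 ft -5.14 fy -6.74 ang 1.765 rad 0.0563 r 0.0018 y 0.0463
STOP
(1.7800000000000002, np.float64(0.001786496009295049)) 22.3417
```

View pics/e_side.png

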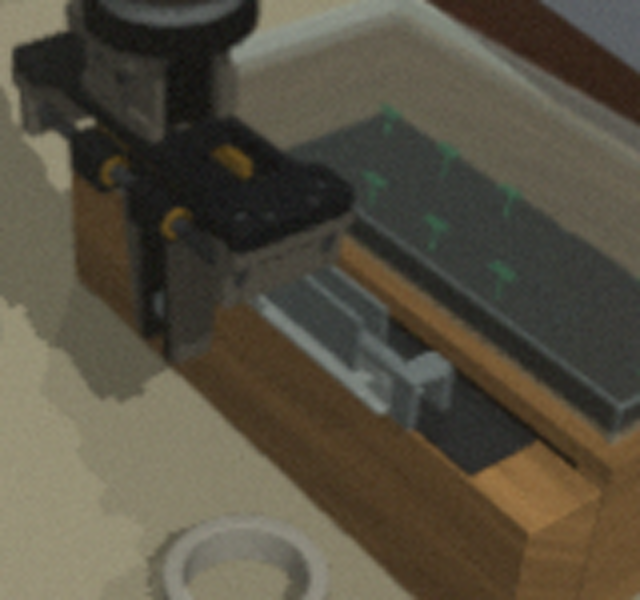

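The end stop is felt with ft at −5 N and the handle is fully down. I'll relax the push, ease the neck back onto the notch's flank so there's no snap, then let go.

```bash
python3 - <<'E'
from h import *
th=1.765; P=lambda s: arc(th,s)+.0018*(-np.sin(th)*PX+np.cos(th)*Z)
s=.0472
for i in range(12):
    bot.line_to(P(s),max_speed=.012); f=favg(4); print(round(s*1e3,1),f,((np.array(bot.current_ee_pos())-G)@PY)*1e3)
    if f[1]>-1: break
    s-=.0005
bot.set_gripper(0.45,20); bot.hold(.2)
print(bot.current_opening()*92,force(),bot.current_clock())
q=np.array(bot.current_ee_pos())
bot.line_to(q+[0,0,.10],max_speed=.08); print(force())
bot.line_to(q+[0,0,.14]-.10*PX,max_speed=.12)
for n in("wrist","side","scene"):
    c=bot.read_camera(n);cv2.imwrite(f"pics/f_{n}.png",c["pixels"])
print(bot.current_clock(),force())
E
```

```text
47.2 [-0.3971 -6.7207  1.2719] 46.286240958733345
46.7 [-0.3608 -6.2902  0.8456] 46.02240698680169
46.2 [-0.45   -5.4842  1.5447] 45.61001707387201
45.7 [-0.1766 -5.3881  0.7141] 45.1422418945443
45.2 [-0.2157 -5.2694  1.1961] 44.66566145640545
44.7 [-0.5119 -4.9631  1.4695] 44.27850945113281
44.2 [-0.0333 -3.1943  2.1141] 44.15112508266266
43.7 [ 1.7799 -1.0933  2.35  ] 44.02092295068268
43.2 [2.4884 2.2638 3.2775] 43.76231904118361
41.40646974559566 [ 0.1745 -0.3677 -0.2031] 25.9833
[ 0.1685 -0.4986  0.6899]
28.5833 [0.2173 0.7186 0.1856]
```

View pics/f_wrist.png

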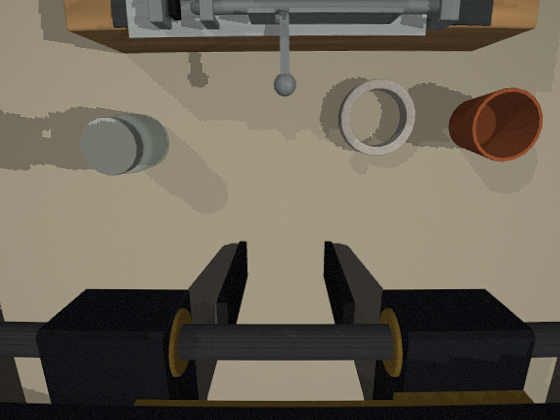

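View pics/f_side.png

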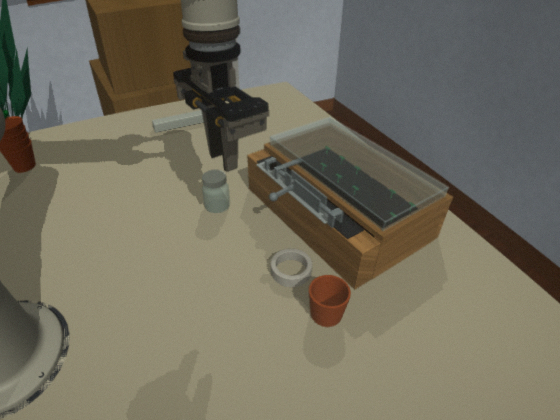

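The knob now lies in front of the rail at (285,85) in the wrist view, and the tape, pot and jar look the same as before. I'll check the knob's position before handing in.

```bash
python3 - <<'E'
from h import *
import cv2
cw=bot.read_camera("wrist");cd=bot.read_camera("side")
K,e=tri(cw,(285,85),cd,(275.5,194.5)); o=KN-.01*PX+.03*PY
print(K,e,(K-o)@PX,(K-KN)@PY)
a=cv2.imread("pics/a_side.png");b=cd["pixels"]
for s in((slice(170,215),slice(200,232)),(slice(245,290),slice(265,315)),(slice(275,328),slice(305,352))): print(np.abs(a[s].astype(int)-b[s]).mean())
g=cd["pixels"][180:210,260:292]; cv2.imwrite("pics/gz.png",cv2.resize(g,None,fx=15,fy=15,interpolation=cv2.INTER_NEAREST))
E
```

```text
[0.5386 0.0695 0.1139] 0.0058437795886091826 -0.04410175210468277 0.04178881485505922
12.20486111111111
4.6675555555555555
3.8143985012712434
```

View pics/gz.png

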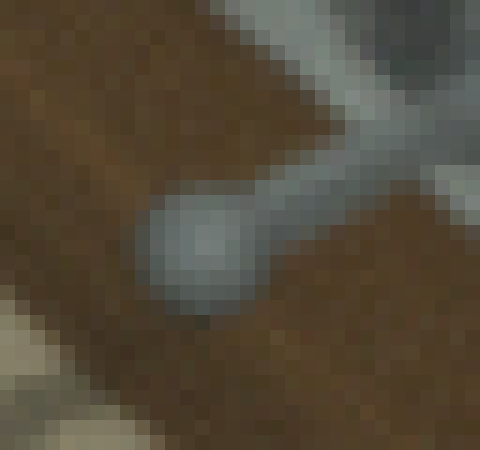

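```bash
python3 - <<'E'
from h import *
cw=bot.read_camera("wrist");cd=bot.read_camera("side")
K,e=tri(cw,(285,85),cd,(273.2,195.8)); o=KN-.01*PX+.03*PY
print(K,e,(K-o)@PX,(K-KN)@PY, force())
bot.job_done(); print(bot.current_clock())
E
```

```text
[0.5367 0.0704 0.111 ] 0.0011566679220942537 -0.04587581562595288 0.04298271992849684 [ 0.3483 -0.2196  0.0319]
the job is handed in; nothing more can be done
the job is handed in; nothing more can be done
```

The lid is bolted and the job is handed in. The handle is fully down in the keeper's notch and the gripper is clear. The clock read about 29 s of the 51 s allowed at the last check before hand-in.

**What I did**
- I gripped the ball knob with the jaws along the rod and slid the bolt until its nose met the rubber stop, at about 53.9 mm of travel. The push on the stop was about 6.5 N.
- I eased back about 7 mm. The wrist camera put the neck about 0.7 mm off the notch's middle, so I moved 0.5 mm further.
- I swung the handle down in small steps with forces of about 3.5 N or less (not counting the hold against the spring), until its end stop was felt at about 5 N.
- I lowered the bolt gently onto the notch's side, until it pushed back at about 2 N, then let go and backed away.

**Last checks**
- **Knob:** it measures x −46 mm, z 111 mm, against x −45, z 109 mm for fully down. Its travel is 43 mm, so it is resting on the notch's side.
- **Force:** the wrist force was back to its noise level, so the robot was touching nothing.
- **Pot and tape:** they look unchanged in the side picture.
- **Jar:** it also appears in place by eye. Its patch of the picture changed more than the others (12 grey levels against 4 to 5). I put that down to the arm's shadow and did not check it further.

**Disagreements**
- Before gripping, the camera put the notch and stop about 2.5 mm short of where I felt them, so I went by feel.
- The handle's end stop came at 1.76 rad by my arm-based estimate, against 1.70 given. I put this down to a small offset in where I took upright to be.
- My first reading of the knob's final position had a 6 mm mismatch between views because I picked the wrong pixel. The corrected reading agrees to 1.2 mm.

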